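Pack the repair kit into its tray

ROBOT

A 7-joint arm with a two-finger parallel gripper is mounted at the origin on a cart in front of the work surface, level with it; the furniture and walls round the work are solid. World frame = base frame: x ahead of the robot, y to its left, z up, the work surface at z = 0. Lengths are in m, angles in rad, forces in N, time in s.
With the tool pointing down it reaches from about 0.4 to 0.85 m from the base axis. Payload 10.4 kg.
Tool frame: the origin (TCP) lies midway between the tips of the shut fingers; the grasp point (between the pads) lies 19 mm behind it (manip.hold_point_z is the distance from the TCP to the grasp point, in m); z points along the fingers, y is the line along which they close (so a half turn about z gives the same grasp; the last joint's range is limited). The gripper opens to 85 mm and grips with 20 to 120 N. Pads are 22 mm wide; open, the fingers measure 114 mm over their backs; the gripper's body (76 mm by 85 mm) begins 54 mm behind the grasp point. The pads swing forward as they close: fully open they stand 13 mm farther back than shut.
Start: joints at [1.121, 0.332, -0.065, 1.46, 0.022, 1.35, -0.088], TCP at [0.259, -0.569, 0.231] pointing down, gripper open.
Joint ranges: [-2.6, 2.6], [-0.5, 2.12], [-1.47, 1.34], [0.16, 2.42], [-1.27, 4.41], [0.06, 2.06], [-2.6, 2.6]. Speed limits (rad/s): [2.22, 2.22, 2.79, 2.79, 3.14, 3.14, 3.14].

INTERFACE

Orientations are given as a unit quaternion [x, y, z, w].
In Python, from workcell import manip, eyes, job gives the robot as it stands.
- The arm moves only by the shell command python3 -m crank 'ROWS' [FORCE]. ROWS is JSON, a list that holds one entry, the list of rows, each a list of 7 numbers: the finger opening in cm, from 0 to 8.54, then the shift along the world's x, y, z in cm, then the turn, a rotation vector about the world's x, y, z in degrees. In form: [[[hand, x, y, z, ax, ay, az], ...]]. A call has 1 to 20 rows; each row shifts and turns the commanded pose from where the row before left it; what a row does not reach is not made up. A row lasts 1/8 s, in which the tool goes at most 62.5 mm and 10.7 degrees, less where a joint would pass 70% of its speed; a pose out of reach is approached as far as the arm can. A call with a gripper value outside its range is refused whole. The fingers move at their own pace and stop on an object; FORCE is the grip in N (left out, the last holds). Time passes only in rows, so rows that do not move let the fingers close. It gives the time, the measured TCP pose, the force, the opening and the grip force at its end, in the units of the state.
- manip.get_obs(): the state, without advancing time (a new reading comes with each control period).
- eyes.camera(name): name is "scene" or "top"; returns (picture, depth): 480x640x3 uint8, red, green, blue; 480x640 float32, m along the optical axis (not along the pixel's ray), 0 where there is no reading.
- eyes.camera_params(name): a dict with "fx", "fy", "cx", "cy" (pixels), "dist" ([k1, k2, p1, p2, k3] as OpenCV has them; the pictures are not rectified), "world_from_camera" (4x4, takes a point from camera to world coordinates). Camera axes: x right, y down, z forward; pixel columns grow to the right and rows downward; lengths in m; the calibration is good to about 2 mm. A picture is of the moment at which its call begins. camera_params takes no time and is no camera call.
- job.hand_in(): hands the job in; it is judged then, once.
The state is a dict: "clock": time; "joint_pos": joint angles; "joint_velocities": joint speeds; "tau": joint torques, N m; "position": TCP position; "ee_rot": TCP orientation; "ft_force": force on the tool from outside, world axes, zero at the start; "torque": the same for the moment, N m; "grip_width": opening from 0.0 (shut) to 1.0 (fully open); "grasp_force": force on a finger pad.
Only numpy, scipy, OpenCV 4.12 (cv2) and the standard library are available. Lean on these libraries where they do the work, as an engineer would, in place of code of your own. Each camera call takes 0.05 s, during which the arm holds its last target. There are 200 camera calls.

TASK

Pack the gearbox repair kit into the plywood tray: the small gear in the square dish, the ball bearing in the small round dish, the roll of black tape in the large round dish, all lying flat as they lie now, and the longer of the two bolts standing on its head in the narrow oblong dish, each inside the low lip of its dish. The large gear and the shorter bolt are not part of the kit: leave them where they are.

Things in the scene. Friction and masses are not known exactly. Their poses are not given: they have to be found in the camera images.
- small_gear: Small black moulded gear wheel, loose, lying flat with its hub upward: toothed wheel 51 mm across and 10 mm thick, with a round hub 22 mm across on top, 28 mm high over all. Origin: centre of its underside, z up. Grip it by the hub (between 10 and 28 mm up).
- bearing: Steel ball bearing, loose, lying flat: ring 52 mm across outside, bore 14 mm, 13 mm thick. Origin: centre of its underside, z up. To clear the dish's lip when it is set down, grip only its upper 7 mm, across the outside.
- black_tape: Roll of black insulating tape, loose, lying flat: ring 64 mm across outside, hole 26 mm, 19 mm thick. Origin: centre of its underside, z up. To clear the dish's lip when it is set down, grip only its upper 12 mm, across the outside.
- long_bolt: The longer steel hex bolt, loose, standing on its head: head 21 x 18 mm and 7 mm thick, shank 12 mm across, 57 mm high over all. Origin: centre of the head's underside, z up along the shank.
- large_gear: Large black moulded gear wheel, loose, a look-alike that stays: 75 mm across, 8 mm thick, hub 32 mm across on top, 24 mm high over all. Origin: centre of its underside, z up.
- short_bolt: The shorter steel hex bolt, loose, standing on its head, a look-alike that stays: head 18 x 15 mm, shank 10 mm across, 46 mm high over all. Origin: centre of the head's underside, z up along the shank.
- large_round_dish: Grey plastic dish fixed in the plywood kit tray: a 96 x 96 mm plate 3 mm thick carrying a low black lip, 4 mm thick, whose top is 8 mm above the origin (5 mm above the dish's floor). Origin: centre of the plate's underside, 6 mm above the table; the dish's floor is 3 mm above the origin; z up, x and y along the plate's sides. Any of the four dishes may be in any quarter of the tray. This one has the large round lip, 84 mm across inside.
- small_round_dish: Grey plastic dish fixed in the plywood kit tray: a 96 x 96 mm plate 3 mm thick carrying a low black lip, 4 mm thick, whose top is 8 mm above the origin (5 mm above the dish's floor). Origin: centre of the plate's underside, 6 mm above the table; the dish's floor is 3 mm above the origin; z up, x and y along the plate's sides. Any of the four dishes may be in any quarter of the tray. This one has the small round lip, 70 mm across inside.
- square_dish: Grey plastic dish fixed in the plywood kit tray: a 96 x 96 mm plate 3 mm thick carrying a low black lip, 4 mm thick, whose top is 8 mm above the origin (5 mm above the dish's floor). Origin: centre of the plate's underside, 6 mm above the table; the dish's floor is 3 mm above the origin; z up, x and y along the plate's sides. Any of the four dishes may be in any quarter of the tray. This one has the square lip, 72 x 72 mm inside.
- narrow_dish: Grey plastic dish fixed in the plywood kit tray: a 96 x 96 mm plate 3 mm thick carrying a low black lip, 4 mm thick, whose top is 8 mm above the origin (5 mm above the dish's floor). Origin: centre of the plate's underside, 6 mm above the table; the dish's floor is 3 mm above the origin; z up, x and y along the plate's sides. Any of the four dishes may be in any quarter of the tray. This one has the narrow oblong lip, 42 mm inside along its x and 80 mm along its y.
Not all that is in view belongs to the job. Leave any yellow look-alike of the long_bolt alone.

How it is judged:
At the end, for the whole second after the job is handed in: On its dish's floor (3.5 mm), upright (0.1 rad), still: gear within 14 mm of the square dish's centre each way, bearing 12 mm of the small round one's, tape 12.5 mm of the large one's, long bolt 15 mm across, 34 along the narrow one. Large gear, short bolt upright, moved under 20 mm (x of small_gear in the frame of square_dish between -0.014 and 0.014 m and y of small_gear in the frame of square_dish between -0.014 and 0.014 m and z of small_gear in the frame of square_dish between 0 and 0.0065 m and angle between each of small_gear, bearing, black_tape, long_bolt, large_gear, short_bolt's own z axis and vertical below 0.1 rad and linear speed of each of small_gear, bearing, black_tape, long_bolt below 0.02 m/s and horizontal distance between bearing and small_round_dish below 0.012 m and z of bearing in the frame of small_round_dish between 0 and 0.0065 m and horizontal distance between black_tape and large_round_dish below 0.0125 m and z of black_tape in the frame of large_round_dish between 0 and 0.0065 m and x of long_bolt in the frame of narrow_dish between -0.015 and 0.015 m and y of long_bolt in the frame of narrow_dish between -0.034 and 0.034 m and z of long_bolt in the frame of narrow_dish between 0 and 0.0065 m and distance of each of large_gear, short_bolt from where it was at the start of the episode below 0.02 m); the robot touches nothing.
It fails at once if the large gear is moved more than 20 mm or tipped over (distance of large_gear from where it was at the start of the episode above 0.02 m or angle between large_gear's own z axis and vertical above 0.5 rad).
It fails at once if the short bolt is moved more than 20 mm or tipped over (distance of short_bolt from where it was at the start of the episode above 0.02 m or angle between short_bolt's own z axis and vertical above 0.5 rad).
It also fails if it takes over 109 s, if anything falls off the work surface, if the arm or the gripper's body presses on something with over 40 N, if the wrist force passes 120 N, or if a joint passes its speed limit or range.

## Working session

There is one attempt and no reset: what is moved stays moved. The work goes in short steps, Python scripts to look and compute and a shell command to move; the robot and the scene stay as the last step left them, time stands still between calls to the robot, and variables do not carry over. Pictures are saved under pics/ and viewed, at most 14 in all, crops included, and the job is handed in when it is done.

```bash
ls; mkdir -p pics
cat > h.py <<'E'
import numpy as np, cv2
from workcell import manip, eyes, job
def world(name,depth):
    p=eyes.camera_params(name); K=np.array([[p['fx'],0,p['cx']],[0,p['fy'],p['cy']],[0,0,1.]])
    v,u=np.mgrid[:480,:640]; q=cv2.undistortPoints(np.stack([u,v],-1).reshape(-1,1,2).astype(np.float64),K,np.array(p['dist'])).reshape(480,640,2)
    P=np.dstack([q*depth[...,None],depth]); T=np.array(p['world_from_camera']); return P@T[:3,:3].T+T[:3,3]
def look(tag):
    for n in ('top','scene'):
        im,d=eyes.camera(n); cv2.imwrite(f'pics/{tag}_{n}.png',im[...,::-1]); np.savez(f'pics/{tag}_{n}.npz',im=im,d=d,W=world(n,d))
E
python3 - <<'E'
from h import *
look('a'); o=manip.get_obs(); print(o['clock'],o['position'],o['ee_rot'],o['grip_width'],manip.hold_point_z)
for n in('top','scene'): p=eyes.camera_params(n);print(n,np.round(p['world_from_camera'],3).tolist(),p['fx'])
E
```

```text
pics
0.1 [ 0.25858346 -0.56863247  0.23060215] [ 9.77319226e-01  2.11770462e-01 -1.38542109e-04 -6.18234530e-04] 0.9998964616092691 0.0187
top [[0.009, -0.982, 0.19, 0.258], [-1.0, -0.011, -0.01, -0.007], [0.012, -0.19, -0.982, 1.27], [0.0, 0.0, 0.0, 1.0]] 594.3449610672094
scene [[-0.82, -0.326, 0.471, -0.051], [-0.573, 0.488, -0.659, 0.722], [-0.015, -0.81, -0.586, 0.683], [0.0, 0.0, 0.0, 1.0]] 546.6956703536026
```

View pics/a_top.png

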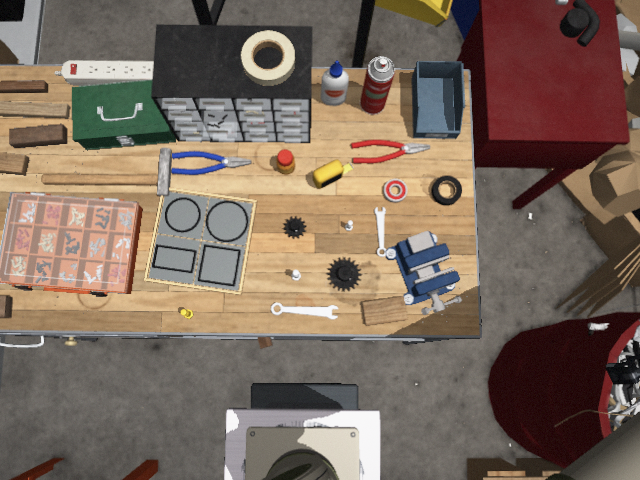

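View pics/a_scene.png

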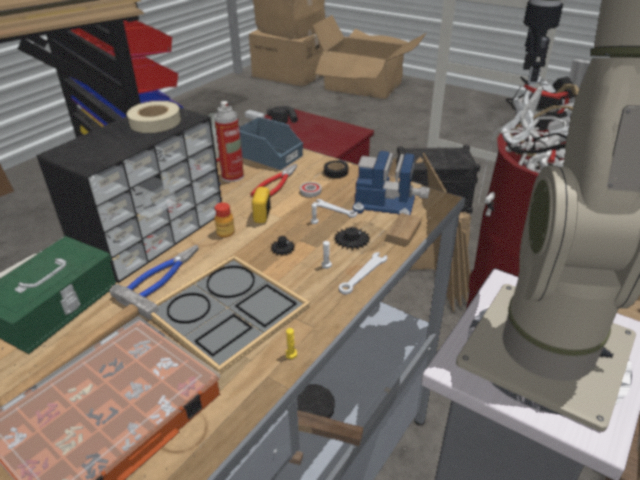

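Top view candidates:
- **Small gear:** (294,227); look-alike large gear at (344,273).
- **Bolts:** (348,225) and (296,274), plus a yellow one at (186,312) to ignore.
- **Bearing:** the only candidate is the ring at (395,190).
- **Tape:** (446,190), with beige tape on the cabinet at (268,57).
- **Tray:** around (200,242).

I'll measure these and check them in one close crop.

Run:
```python
from h import *
from scipy import ndimage as nd
f=np.load('pics/a_top.npz');W=f['W'];im=f['im']
cr=im[165:305,270:480];cv2.imwrite('pics/crop.png',cv2.resize(cr,None,fx=3.8,fy=3.8,interpolation=cv2.INTER_CUBIC)[...,::-1])
s=np.load('pics/a_scene.npz')
for n,F in(('top',f),('scene',s)):
  W=F['W'];m=(W[...,2]>.006)&(W[...,2]<.3)&(F['d']>0)&(W[...,0]>.3)&(W[...,0]<.85)&(W[...,1]<.35)&(W[...,1]>-.45)
  L,k=nd.label(m)
  for i in range(1,k+1):
    a=L==i
    if a.sum()<12: continue
    P=W[a];vv,uu=np.where(a)
    t=P[P[:,2]>P[:,2].max()-.006]
    print(n,a.sum(),'px',int(uu.mean()),int(vv.mean()),'mid',((P.min(0)+P.max(0))/2).round(3),'ext',np.ptp(P,axis=0).round(3),'ztop',P[:,2].max().round(3),'topmean',t.mean(0).round(3))
W=f['W'];print('table z',[W[y,x].round(3) for y,x in((250,320),(200,300),(180,420))])
```

```text
top 16852 px 229 90 mid [0.768 0.169 0.137] ext [0.163 0.362 0.262] ztop 0.268 topmean [0.805 0.073 0.263]
top 1402 px 376 84 mid [ 0.825 -0.148  0.105] ext [0.05  0.059 0.198] ztop 0.204 topmean [ 0.828 -0.149  0.2  ]
top 902 px 334 85 mid [ 0.834 -0.059  0.092] ext [0.032 0.055 0.172] ztop 0.178 topmean [ 0.839 -0.058  0.177]
top 1021 px 438 115 mid [ 0.796 -0.295  0.045] ext [0.107 0.116 0.077] ztop 0.083 topmean [ 0.819 -0.297  0.08 ]
top 782 px 387 149 mid [ 0.712 -0.189  0.014] ext [0.057 0.173 0.015] ztop 0.021 topmean [ 0.716 -0.175  0.017]
top 10155 px 198 229 mid [0.549 0.229 0.02 ] ext [0.32  0.242 0.027] ztop 0.033 topmean [0.647 0.312 0.029]
top 377 px 285 161 mid [0.686 0.044 0.041] ext [0.059 0.04  0.069] ztop 0.075 topmean [0.677 0.045 0.071]
top 595 px 328 173 mid [ 0.656 -0.049  0.037] ext [0.067 0.066 0.063] ztop 0.069 topmean [ 0.65  -0.048  0.065]
top 537 px 446 189 mid [ 0.624 -0.31   0.016] ext [0.065 0.065 0.02 ] ztop 0.026 topmean [ 0.625 -0.31   0.022]
top 382 px 394 189 mid [ 0.624 -0.195  0.014] ext [0.054 0.051 0.016] ztop 0.022 topmean [ 0.621 -0.193  0.
[... 2709 characters left out ...]
] ztop 0.019 topmean [ 0.622 -0.195  0.015]
scene 548 px 351 236 mid [ 0.436 -0.086  0.018] ext [0.074 0.079 0.023] ztop 0.029 topmean [ 0.435 -0.082  0.026]
scene 315 px 281 245 mid [0.537 0.024 0.019] ext [0.053 0.051 0.027] ztop 0.033 topmean [0.536 0.025 0.03 ]
scene 171 px 325 254 mid [0.431 0.02  0.035] ext [0.019 0.022 0.057] ztop 0.063 topmean [0.431 0.02  0.059]
scene 421 px 362 271 mid [0.356 0.    0.009] ext [0.034 0.146 0.006] ztop 0.012 topmean [ 0.357 -0.     0.008]
scene 243 px 289 343 mid [0.346 0.246 0.034] ext [0.021 0.021 0.055] ztop 0.061 topmean [0.346 0.247 0.059]
table z [array([ 0.488, -0.033,  0.002]), array([ 0.6  ,  0.012, -0.003]), array([ 0.648, -0.254,  0.005])]
```

View pics/crop.png

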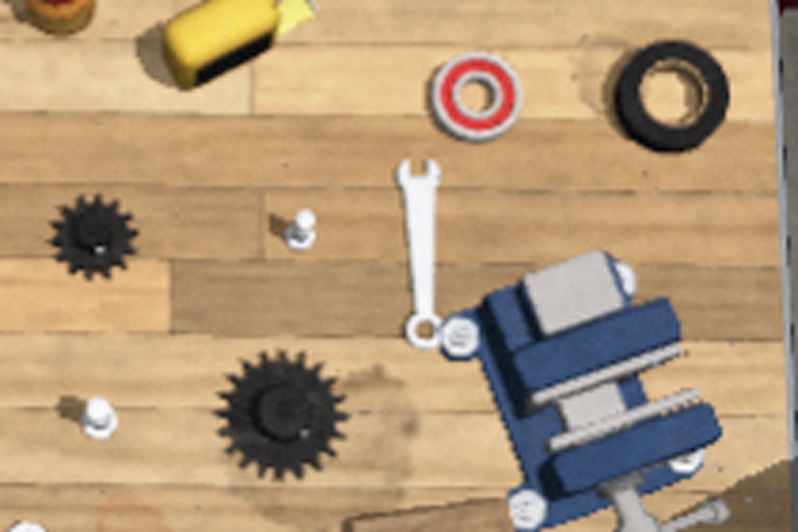

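The crop shows a red-sealed steel bearing at top pixel (395,190), black tape at (446,190) and the small gear at (294,227). By measured height, the long bolt is at (296,274) (57 mm) and the short one at (348,225). Next I'll measure the dishes.

Run:
```python
from h import *
f=np.load('pics/a_top.npz');W=f['W'];im=f['im']
g=im.max(-1);m=(g<60).astype(np.uint8);m[:185]=0;m[300:]=0;m[:,:140]=0;m[:,262:]=0
cs,h=cv2.findContours(m,cv2.RETR_CCOMP,cv2.CHAIN_APPROX_NONE)
# intersect pixels with plane z=.0135
p=eyes.camera_params('top');K=np.array([[p['fx'],0,p['cx']],[0,p['fy'],p['cy']],[0,0,1.]]);T=np.array(p['world_from_camera'])
def onz(uv,z):
    q=cv2.undistortPoints(np.float64(uv).reshape(-1,1,2),K,np.array(p['dist'])).reshape(-1,2);d=np.c_[q,np.ones(len(q))]@T[:3,:3].T
    return T[:3,3]+d*((z-T[2,3])/d[:,2])[:,None]
for c,hh in zip(cs,h[0]):
    if hh[3]<0 or len(c)<40: continue
    P=onz(c.reshape(-1,2),.0125)[:,:2]
    r=cv2.minAreaRect((P*1000).astype(np.float32)); a=cv2.contourArea((P*1000).astype(np.float32))
    print('px',c.reshape(-1,2).mean(0).round(),'rect mm',np.round(r[0],1),np.round(r[1],1),round(r[2],1),'area/rect',round(a/(r[1][0]*r[1][1]),2))
print('black count',m.sum(),'z floor',W[240,225],W[222,228],W[262,220])
cv2.imwrite('pics/mask.png',m*255)
```

```text
px [219. 265.] rect mm [450.3 183.8] [78.1 77.1] 82.4 area/rect 0.94
px [174. 259.] rect mm [463.5 280.3] [84.4 47.9] 82.2 area/rect 0.92
px [227. 221.] rect mm [547.5 170.7] [86.6 87.6] 46.9 area/rect 0.78
px [182. 214.] rect mm [560.8 268. ] [71.7 72.2] 47.4 area/rect 0.79
black count 652 z floor [0.50485442 0.17214014 0.01407016] [0.54547846 0.16765295 0.01047732] [0.45778444 0.18195268 0.00786315]
```

Lip sizes match the descriptions (holes read about 4 mm large from the border pixels). Dish centres in m:

| Dish | x | y |
|---|---|---|
| Square | 0.450 | 0.184 |
| Narrow | 0.4635 | 0.280 |
| Large round | 0.5475 | 0.171 |
| Small round | 0.561 | 0.268 |

I'm starting with the bearing, with the closing line along y.

```bash
python3 -m crank '[[[7.5,3.04,3.12,0,0,0,-2.03],[7.5,3.04,3.12,0,0,0,-2.03],[7.5,3.04,3.12,0,0,0,-2.03],[7.5,3.04,3.12,0,0,0,-2.03],[7.5,3.04,3.12,0,0,0,-2.03],[7.5,3.04,3.12,0,0,0,-2.03],[7.5,3.04,3.12,0,0,0,-2.03],[7.5,3.04,3.12,0,0,0,-2.03],[7.5,3.04,3.12,0,0,0,-2.03],[7.5,3.04,3.12,0,0,0,-2.03],[7.5,3.04,3.12,0,0,0,-2.03],[7.5,3.04,3.12,0,0,0,-2.03],[7.5,0,0,-4,0,0,0],[7.5,0,0,-4,0,0,0],[7.5,0,0,-4,0,0,0],[7.5,0,0,0,0,0,0],[7.5,0,0,0,0,0,0]]]' 40
```

```text
clock: 2.22
position: [0.6243, -0.1947, 0.113]
ee_rot: [1.0, 0.001, 0.001, 0.0]
ft_force: [-0.0, -0.2, 0.5]
grip_width: 0.874
grasp_force: 0.0
```

```bash
python3 -m crank '[[[7.5,0,0,-4,0,0,0],[7.5,0,0,-4,0,0,0],[7.5,0,0,-2,0,0,0],[7.5,0,0,-1.1,0,0,0],[7.5,0,0,0,0,0,0],[6,0,0,0,0,0,0],[4.5,0,0,0,0,0,0],[4.5,0,0,0,0,0,0],[4.5,0,0,0,0,0,0],[4.5,0,0,0,0,0,0],[4.5,0,0,0,0,0,0]]]' 40 && python3 -m crank '[[[4.5,0,0,2,0,0,0],[4.5,0,0,4,0,0,0],[4.5,0,0,4,0,0,0],[4.5,0,0,4,0,0,0],[4.5,0,0,0,0,0,0],[4.5,0,0,0,0,0,0]]]'
python3 - <<'E'
from h import *
look('b');im=cv2.imread('pics/b_scene.png')[90:210,240:400];cv2.imwrite('pics/b_crop.png',cv2.resize(im,None,fx=4,fy=4,interpolation=cv2.INTER_CUBIC))
E
```

```text
clock: 3.6
position: [0.6245, -0.1949, 0.0022]
ee_rot: [1.0, 0.001, 0.001, 0.0]
ft_force: [-2.0, 0.3, 7.1]
grip_width: 0.584
grasp_force: 40.8
clock: 4.35
position: [0.6234, -0.1945, 0.1407]
ee_rot: [1.0, 0.001, 0.0, 0.0]
ft_force: [0.7, -0.1, -1.2]
grip_width: 0.588
grasp_force: 42.0
```

View pics/b_crop.png

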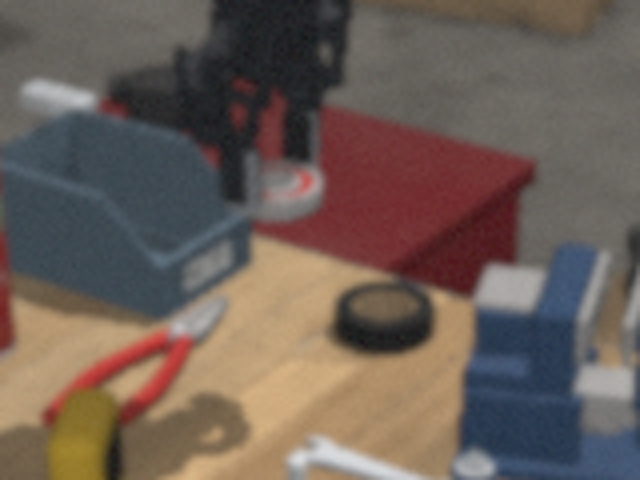

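The bearing is held level at crop (285,190). I'm carrying it to the small round dish.

```bash
python3 -m crank '[[[4.5,-0.3,2.0,0,0,0,0],[4.5,-0.54,4.05,0,0,0,0],[4.5,-0.54,4.05,0,0,0,0],[4.5,-0.54,4.05,0,0,0,0],[4.5,-0.54,4.05,0,0,0,0],[4.5,-0.54,4.05,0,0,0,0],[4.5,-0.54,4.05,0,0,0,0],[4.5,-0.54,4.05,0,0,0,0],[4.5,-0.54,4.05,0,0,0,0],[4.5,-0.54,4.05,0,0,0,0],[4.5,-0.54,4.05,0,0,0,0],[4.5,-0.54,3.8,0,0,0,0],[4.5,0,0,-3,0,0,0],[4.5,0,0,-3,0,0,0],[4.5,0,0,-3,0,0,0],[4.5,0,0,0,0,0,0],[4.5,0,0,0,0,0,0]]]'
python3 - <<'E'
from h import *
look('c');im=cv2.imread('pics/c_top.png')[170:310,120:280];cv2.imwrite('pics/c_crop.png',cv2.resize(im,None,fx=4,fy=4,interpolation=cv2.INTER_CUBIC))
E
```

```text
clock: 6.58
position: [0.561, 0.2694, 0.0515]
ee_rot: [1.0, 0.001, 0.0, -0.0]
ft_force: [-0.0, 0.9, -0.9]
grip_width: 0.586
grasp_force: 42.0
```

View pics/c_crop.png

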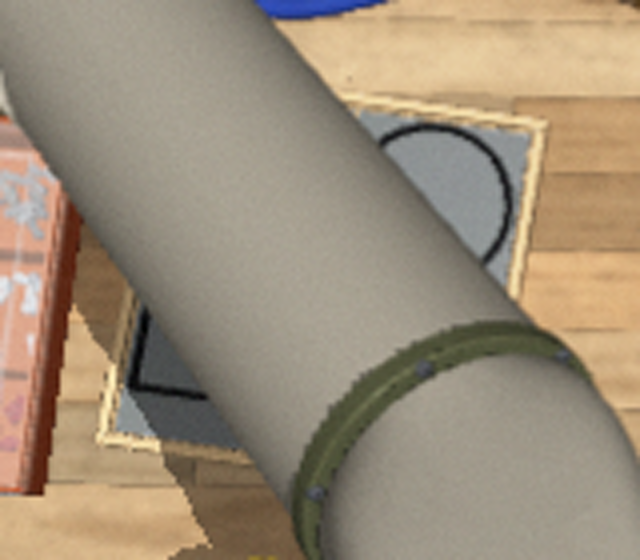

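The arm hides the dish from the top camera, but the measured pose matches the target, so I'm lowering.

```bash
python3 -m crank '[[[4.5,0,-0.1,-2,0,0,0],[4.5,0,0,-1.2,0,0,0],[4.5,0,0,-0.5,0,0,0],[4.5,0,0,-0.3,0,0,0],[4.5,0,0,0,0,0,0]]]' && python3 -m crank '[[[5.6,0,0,0,0,0,0],[6.4,0,0,0,0,0,0],[6.4,0,0,0,0,0,0],[6.4,0,0,0,0,0,0],[6.4,0,0,2,0,0,0],[6.4,0,0,4,0,0,0],[6.4,0,0,4,0,0,0],[6.4,0,0,4,0,0,0]]]'
```

```text
clock: 7.3
position: [0.5608, 0.2672, 0.0112]
ee_rot: [1.0, 0.001, -0.0, 0.001]
ft_force: [-5.8, -3.8, 11.0]
grip_width: 0.585
grasp_force: 43.1
clock: 8.3
position: [0.5612, 0.2677, 0.1533]
ee_rot: [1.0, 0.001, 0.001, -0.0]
ft_force: [-0.1, -1.1, 0.3]
grip_width: 0.75
grasp_force: 0.0
```

```bash
python3 -m crank '[[[8.4,0.45,-4.12,0,0,0,0],[8.4,0.45,-4.12,0,0,0,0],[8.4,0.45,-4.12,0,0,0,0],[8.4,0.45,-4.12,0,0,0,0],[8.4,0.45,-4.12,0,0,0,0],[8.4,0.45,-4.12,0,0,0,0],[8.4,0.45,-4.12,0,0,0,0],[8.4,0.45,-4.12,0,0,0,0],[8.4,0.45,-4.12,0,0,0,0],[8.4,0.45,-4.12,0,0,0,0],[8.4,0.45,-4.12,0,0,0,0],[8.4,0.45,-4.12,0,0,0,0],[8.4,0.45,-4.12,0,0,0,0],[8.4,0.45,-4.12,0,0,0,0],[8.4,0,0,-4,0,0,0],[8.4,0,0,-3,0,0,0],[8.4,0,0,0,0,0,0],[8.4,0,0,0,0,0,0]]]'
python3 - <<'E'
from h import *
look('d');im=cv2.imread('pics/d_top.png')[170:310,120:280];cv2.imwrite('pics/d_crop.png',cv2.resize(im,None,fx=4,fy=4,interpolation=cv2.INTER_CUBIC))
W=np.load('pics/d_top.npz')['W'];I=np.load('pics/d_top.npz')['im']
m=(np.hypot(W[...,0]-.561,W[...,1]-.268)<.032)&(W[...,2]>.019)&(W[...,2]<.06)
P=W[m];print(len(P),((P.min(0)+P.max(0))/2).round(4),np.ptp(P,axis=0).round(3),np.median(P,axis=0).round(4))
E
```

```text
clock: 10.55
position: [0.6252, -0.3095, 0.0828]
ee_rot: [1.0, 0.001, 0.001, 0.0]
ft_force: [-0.7, -0.5, 0.3]
grip_width: 0.984
grasp_force: 0.0
313 [0.5594 0.2668 0.0243] [0.049 0.051 0.011] [0.5589 0.2665 0.0222]
```

View pics/d_crop.png

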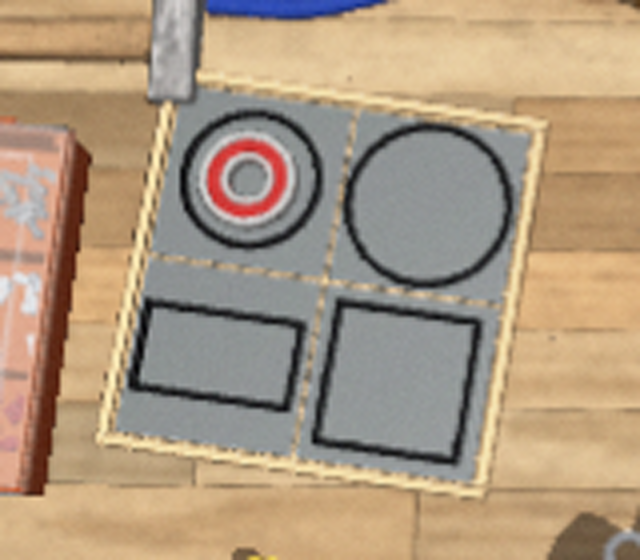

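The bearing lies centred in the small round dish at crop (247,178), with its top at z 22 mm as it should be. The tape is next.

```bash
python3 -m crank '[[[8.4,0,0,-4,0,0,0],[8.4,0,0,-2.5,0,0,0],[8.4,0,0,-1.4,0,0,0],[8.4,0,0,0,0,0,0],[7,0,0,0,0,0,0],[5.4,0,0,0,0,0,0],[5.4,0,0,0,0,0,0],[5.4,0,0,0,0,0,0],[5.4,0,0,0,0,0,0],[5.4,0,0,0,0,0,0]]]' 40 && python3 -m crank '[[[5.4,0,0,2,0,0,0],[5.4,0,0,4,0,0,0],[5.4,0,0,4,0,0,0],[5.4,0,0,4,0,0,0],[5.4,0,0,0,0,0,0]]]'
```

```text
clock: 11.9
position: [0.6252, -0.3099, 0.0035]
ee_rot: [1.0, 0.001, 0.001, 0.001]
ft_force: [-0.3, 0.3, 6.7]
grip_width: 0.722
grasp_force: 43.7
clock: 12.52
position: [0.6263, -0.3102, 0.1475]
ee_rot: [1.0, 0.001, 0.004, 0.002]
ft_force: [0.6, -0.2, -1.0]
grip_width: 0.728
grasp_force: 44.0
```

```bash
python3 -m crank '[[[5.4,-0.3,1.85,0,0,0,0],[5.4,-0.6,3.7,0,0,0,0],[5.4,-0.6,3.7,0,0,0,0],[5.4,-0.6,3.7,0,0,0,0],[5.4,-0.6,3.7,0,0,0,0],[5.4,-0.6,3.7,0,0,0,0],[5.4,-0.6,3.7,0,0,0,0],[5.4,-0.6,3.7,0,0,0,0],[5.4,-0.6,3.7,0,0,0,0],[5.4,-0.6,3.7,0,0,0,0],[5.4,-0.6,3.7,0,0,0,0],[5.4,-0.6,3.7,0,0,0,0],[5.4,-0.6,3.7,0,0,0,0],[5.4,-0.3,1.85,0,0,0,0],[5.4,0,0,-4,0,0,0],[5.4,0,0,-4,0,0,0],[5.4,0,0,-1.5,0,0,0],[5.4,0,0,0,0,0,0],[5.4,0,0,0,0,0,0]]]'
```

```text
clock: 14.9
position: [0.5471, 0.1719, 0.0479]
ee_rot: [1.0, 0.001, 0.001, -0.0]
ft_force: [1.7, -0.2, 0.1]
grip_width: 0.723
grasp_force: 44.0
```

Run:
```python
from h import *
im,d=eyes.camera('scene');cv2.imwrite('pics/e.png',cv2.resize(im[240:380,130:330],None,fx=3.5,fy=3.5,interpolation=cv2.INTER_CUBIC)[...,::-1])
```

```text
(no output)
```

View pics/e.png

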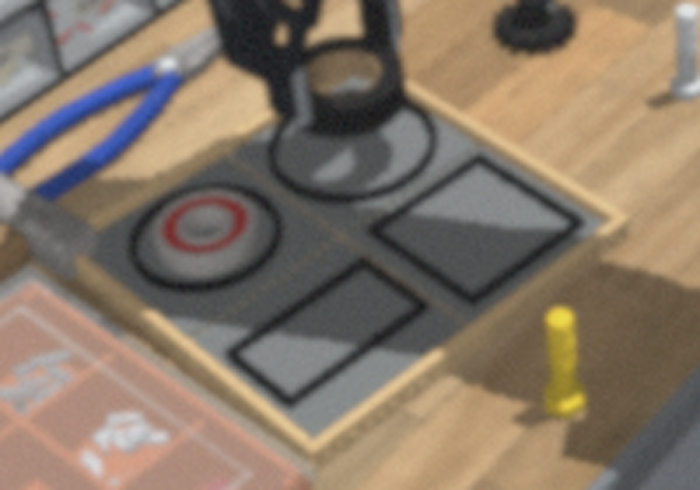

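The tape is held level above the large dish (crop (345,90)). I'll lower it and release.

```bash
python3 -m crank '[[[5.4,0,0,-2,0,0,0],[5.4,0,0,-1,0,0,0],[5.4,0,0,-0.4,0,0,0],[5.4,0,0,-0.1,0,0,0],[5.4,0,0,0,0,0,0]]]' && python3 -m crank '[[[6.6,0,0,0,0,0,0],[7.4,0,0,0,0,0,0],[7.4,0,0,0,0,0,0],[7.4,0,0,0,0,0,0],[7.4,0,0,2,0,0,0],[7.4,0,0,4,0,0,0],[7.4,0,0,4,0,0,0],[4.5,0,0,2,0,0,0]]]'
```

```text
clock: 15.58
position: [0.5452, 0.1712, 0.0123]
ee_rot: [1.0, 0.001, -0.001, 0.001]
ft_force: [-10.8, -4.6, 19.1]
grip_width: 0.723
grasp_force: 46.0
clock: 16.58
position: [0.5472, 0.1722, 0.1353]
ee_rot: [1.0, 0.001, 0.002, -0.001]
ft_force: [-0.1, 0.4, 1.0]
grip_width: 0.673
grasp_force: 0.0
```

```bash
python3 -m crank '[[[4.5,-0.25,-3.7,0,0,0,0],[4.5,-0.3,-3.7,0,0,0,0],[4.5,-0.3,-3.7,0,0,0,0],[4.5,-0.25,-3.8,0,0,0,0],[4.5,0,0,-3,0,0,0],[4.5,0,0,-3,0,0,0],[4.5,0,0,-2,0,0,0],[4.5,0,0,0,0,0,0],[4.5,0,0,0,0,0,0]]]' 30
python3 - <<'E'
from h import *
look('f')
W=np.load('pics/f_top.npz')['W']
for n,c,z in(('bearing',(.561,.268),.019),('tape',(.5475,.171),.022)):
  m=(np.hypot(W[...,0]-c[0],W[...,1]-c[1])<.042)&(W[...,2]>z)&(W[...,2]<.06)
  P=W[m];print(n,len(P),((P.min(0)+P.max(0))/2).round(4),np.ptp(P,axis=0).round(3),np.median(P,axis=0).round(4))
im=cv2.imread('pics/f_scene.png')[170:330,150:350];cv2.imwrite('pics/f_crop.png',cv2.resize(im,None,fx=3.5,fy=3.5,interpolation=cv2.INTER_CUBIC))
E
```

```text
clock: 17.7
position: [0.536, 0.0228, 0.0529]
ee_rot: [1.0, 0.001, 0.001, -0.0]
ft_force: [-0.0, 0.2, 0.5]
grip_width: 0.527
grasp_force: 0.0
bearing 328 [0.5612 0.2674 0.0245] [0.073 0.069 0.011] [0.5593 0.2663 0.0221]
tape 499 [0.5443 0.1708 0.0286] [0.065 0.064 0.013] [0.5437 0.1706 0.0286]
```

View pics/f_crop.png

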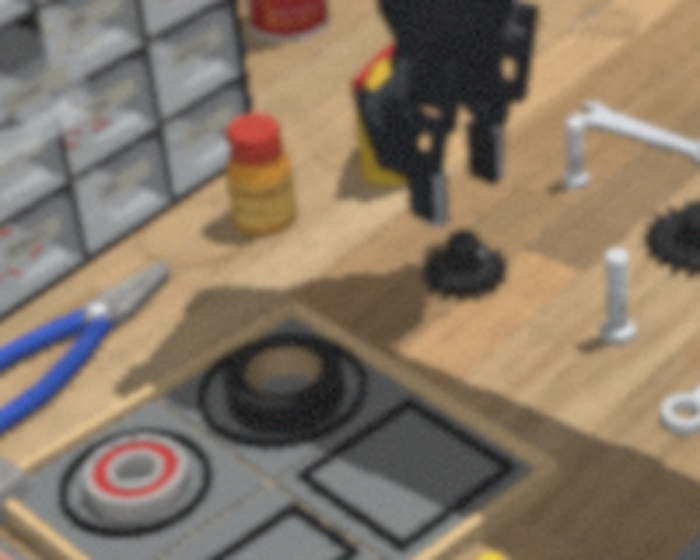

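Tape and bearing both lie inside their lips, and the gear sits centred under the fingers (crop (463,265)). I'll grasp it.

```bash
python3 -m crank '[[[4.5,0,0,-2,0,0,0],[4.5,0,0,-1.5,0,0,0],[4.5,0,0,-0.6,0,0,0],[4.5,0,0,0,0,0,0],[3,0,0,0,0,0,0],[1.2,0,0,0,0,0,0],[1.2,0,0,0,0,0,0],[1.2,0,0,0,0,0,0],[1.2,0,0,0,0,0,0],[1.2,0,0,0,0,0,0]]]' 35 && python3 -m crank '[[[1.2,0,0,2,0,0,0],[1.2,0,0,4,0,0,0],[1.2,0,0,3,0,0,0],[1.2,-1,2,0,0,0,0],[1.2,-1.9,3.5,0,0,0,0],[1.2,-1.9,3.5,0,0,0,0],[1.2,-1.9,3.5,0,0,0,0],[1.2,-1.9,3.6,0,0,0,0],[1.2,0,0,-3,0,0,0],[1.2,0,0,-2,0,0,0],[1.2,0,0,0,0,0,0],[1.2,0,0,0,0,0,0]]]'
python3 - <<'E'
from h import *
im,d=eyes.camera('scene');cv2.imwrite('pics/g.png',cv2.resize(im[210:370,150:350],None,fx=3.5,fy=3.5,interpolation=cv2.INTER_CUBIC)[...,::-1])
E
```

```text
clock: 19.05
position: [0.5356, 0.0227, 0.011]
ee_rot: [1.0, 0.001, 0.001, 0.0]
ft_force: [-1.1, -0.6, 6.8]
grip_width: 0.234
grasp_force: 34.3
clock: 20.55
position: [0.4496, 0.1838, 0.0511]
ee_rot: [1.0, 0.001, 0.0, -0.0]
ft_force: [-0.5, 0.3, 0.4]
grip_width: 0.234
grasp_force: 34.3
```

View pics/g.png

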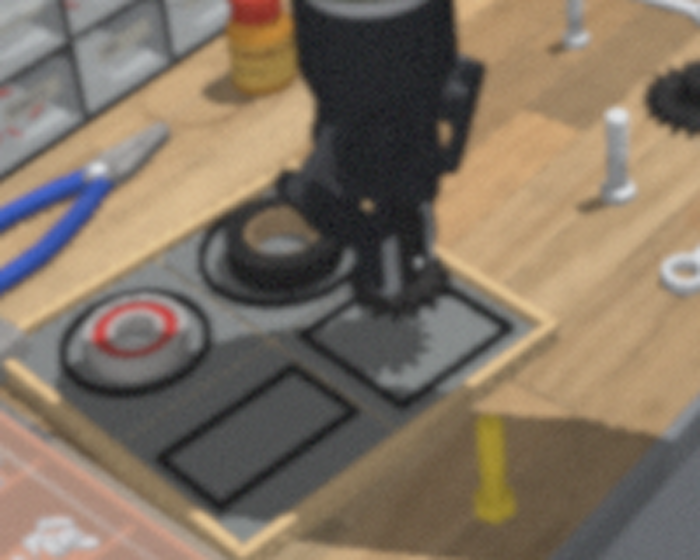

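The gear is held over the square dish (crop (405,290)). I'll lower, release and go above the long bolt.

```bash
python3 -m crank '[[[1.2,0,0,-2,0,0,0],[1.2,0,0,-0.8,0,0,0],[1.2,0,0,-0.3,0,0,0],[1.2,0,0,0,0,0,0]]]' && python3 -m crank '[[[2.5,0,0,0,0,0,0],[3.8,0,0,0,0,0,0],[3.8,0,0,0,0,0,0],[3.8,0,0,0,0,0,0],[3.8,0,0,2,0,0,0],[3.8,0,0,4,0,0,0],[3.8,0,0,4,0,0,0],[3.8,-0.4,-3.3,0,0,0,0],[3.8,-0.4,-3.3,0,0,0,0],[3.8,-0.4,-3.3,0,0,0,0],[3.8,-0.4,-3.3,0,0,0,0],[3.8,-0.3,-3.3,0,0,0,0],[3.8,0,0,-2,0,0,0],[3.8,0,0,0,0,0,0],[3.8,0,0,0,0,0,0]]]'
python3 - <<'E'
from h import *
look('i')
W=np.load('pics/i_top.npz')['W']
for n,c,z in(('gear',(.45,.184),.03),):
  m=(np.hypot(W[...,0]-c[0],W[...,1]-c[1])<.042)&(W[...,2]>z)&(W[...,2]<.06)
  P=W[m];print(n,len(P),P.mean(0).round(4),np.ptp(P,axis=0).round(3))
im=cv2.imread('pics/i_scene.png')[200:360,180:380];cv2.imwrite('pics/i_crop.png',cv2.resize(im,None,fx=3.5,fy=3.5,interpolation=cv2.INTER_CUBIC))
E
```

```text
clock: 21.1
position: [0.4495, 0.1838, 0.0201]
ee_rot: [1.0, 0.001, 0.0, -0.0]
ft_force: [-0.7, -0.7, 0.1]
grip_width: 0.239
grasp_force: 34.3
clock: 22.98
position: [0.4304, 0.0191, 0.0998]
ee_rot: [1.0, 0.001, 0.0, -0.0]
ft_force: [-0.4, 0.1, 0.6]
grip_width: 0.447
grasp_force: 0.0
gear 83 [0.4504 0.1826 0.037 ] [0.019 0.019 0.013]
```

View pics/i_crop.png

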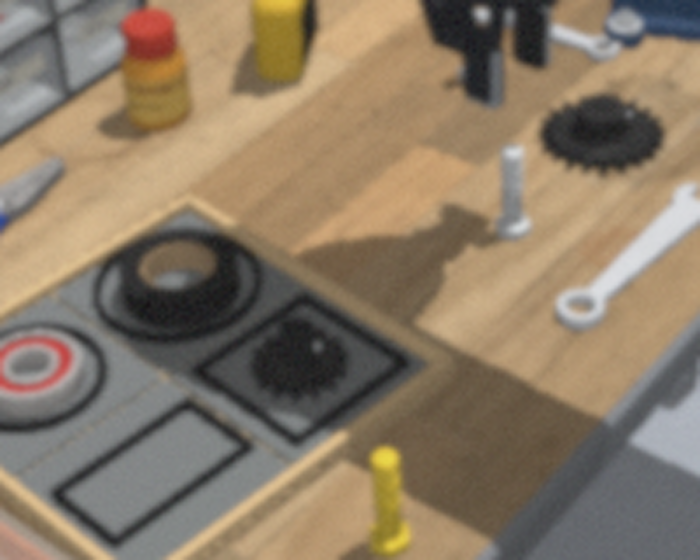

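The gear sits in the square dish (crop (300,360)), and the fingers straddle the long bolt (crop (513,190)). I'll grip its shank.

```bash
python3 -m crank '[[[3.8,0,0,-3,0,0,0],[3.8,0,0,-3,0,0,0],[3.8,0,0,-1.5,0,0,0],[3.8,0,0,0,0,0,0],[2.2,0,0,0,0,0,0],[1,0,0,0,0,0,0],[0.4,0,0,0,0,0,0],[0.4,0,0,0,0,0,0],[0.4,0,0,0,0,0,0],[0.4,0,0,0,0,0,0]]]' 45 && python3 -m crank '[[[0.4,0,0,2,0,0,0],[0.4,0,0,4,0,0,0],[0.4,0,0,3,0,0,0],[0.4,0.2,2,0,0,0,0],[0.4,0.4,3.5,0,0,0,0],[0.4,0.5,3.5,0,0,0,0],[0.4,0.5,3.5,0,0,0,0],[0.4,0.5,3.5,0,0,0,0],[0.4,0.5,3.5,0,0,0,0],[0.4,0.5,3.5,0,0,0,0],[0.4,0.2,3.1,0,0,0,0],[0.4,0,0,-3,0,0,0],[0.4,0,0,-2,0,0,0],[0.4,0,0,0,0,0,0],[0.4,0,0,0,0,0,0]]]'
python3 - <<'E'
from h import *
im,d=eyes.camera('scene');cv2.imwrite('pics/j.png',cv2.resize(im[220:380,120:320],None,fx=3.5,fy=3.5,interpolation=cv2.INTER_CUBIC)[...,::-1])
E
```

```text
clock: 24.32
position: [0.4311, 0.0186, 0.0254]
ee_rot: [1.0, 0.001, 0.001, 0.0]
ft_force: [-0.6, -0.1, 7.7]
grip_width: 0.128
grasp_force: 43.8
clock: 26.2
position: [0.4637, 0.2795, 0.0651]
ee_rot: [1.0, 0.0, 0.0, -0.0]
ft_force: [0.3, 0.1, 0.3]
grip_width: 0.121
grasp_force: 43.9
```

View pics/j.png

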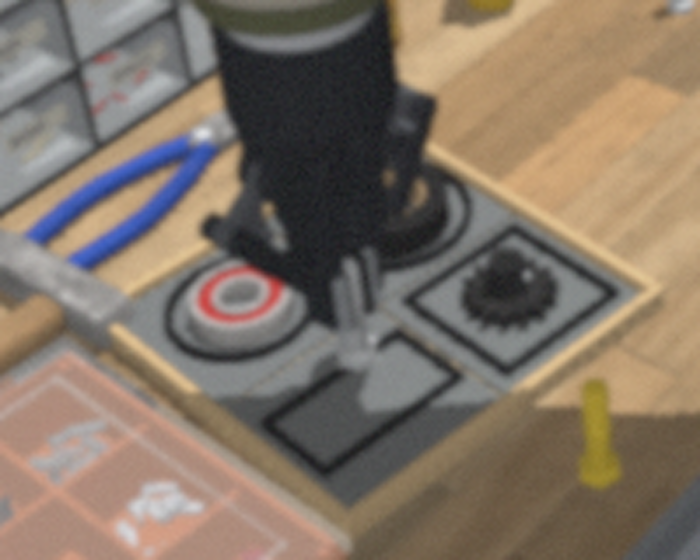

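The bolt is held upright above the narrow dish (crop (360,340)). I'll lower and release it gently.

```bash
python3 -m crank '[[[0.4,0,0,-1.8,0,0,0],[0.4,0,0,-0.8,0,0,0],[0.4,0,0,-0.4,0,0,0],[0.4,0,0,-0.1,0,0,0],[0.4,0,0,0,0,0,0]]]' && python3 -m crank '[[[1.5,0,0,0,0,0,0],[2.2,0,0,0,0,0,0],[3.2,0,0,0,0,0,0],[3.2,0,0,0,0,0,0],[3.2,0,0,2,0,0,0],[3.2,0,0,4,0,0,0],[3.2,0,0,5,0,0,0],[3.2,0,-4,2,0,0,0],[3.2,0,-5,0,0,0,0],[3.2,0,-5,0,0,0,0],[3.2,0,-5,0,0,0,0],[3.2,0,-5,0,0,0,0],[3.2,0,-5,0,0,0,0],[3.2,0,0,0,0,0,0]]]'
python3 - <<'E'
from h import *
look('k')
W=np.load('pics/k_top.npz')['W']
for n,c,z,r in(('bearing',(.561,.268),.019,.033),('gear',(.45,.184),.03,.04),('tape',(.5475,.171),.022,.042),('bolt',(.4635,.28),.02,.03),('short',(.54,-.095),.03,.03)):
  m=(np.hypot(W[...,0]-c[0],W[...,1]-c[1])<r)&(W[...,2]>z)&(W[...,2]<.08)
  P=W[m];print(n,len(P),((P.min(0)+P.max(0))/2).round(4),np.ptp(P,axis=0).round(3),P[:,2].max())
im=cv2.imread('pics/k_scene.png')[200:380,120:360];cv2.imwrite('pics/k_crop.png',cv2.resize(im,None,fx=3.3,fy=3.3,interpolation=cv2.INTER_CUBIC))
E
```

```text
clock: 26.88
position: [0.463, 0.2795, 0.0344]
ee_rot: [1.0, 0.001, -0.0, 0.001]
ft_force: [-6.7, -4.3, 17.6]
grip_width: 0.129
grasp_force: 45.9
clock: 28.62
position: [0.4632, -0.014, 0.1646]
ee_rot: [1.0, -0.002, 0.001, 0.0]
ft_force: [0.1, 1.2, 0.0]
grip_width: 0.377
grasp_force: 0.0
bearing 323 [0.5593 0.2665 0.0239] [0.05  0.052 0.01 ] 0.02867942011914204
gear 81 [0.4506 0.1826 0.0362] [0.02  0.02  0.012] 0.04204448022530438
tape 496 [0.5447 0.1711 0.029 ] [0.065 0.064 0.014] 0.03585302622339004
bolt 68 [0.4717 0.2832 0.0458] [0.035 0.023 0.051] 0.07114973518031897Traceback (most recent call last):
  File "<stdin>", line 6, in <module>
    return umr_minimum(a, axis, None, out, keepdims, initial, where)
ValueError: zero-size array to reduction operation minimum which has no identity
```

Run:
```python
from h import *
im=cv2.imread('pics/k_scene.png')[170:380,120:390];cv2.imwrite('pics/k_crop.png',cv2.resize(im,None,fx=2.8,fy=2.8,interpolation=cv2.INTER_CUBIC))
W=np.load('pics/k_top.npz')['W'];m=(np.hypot(W[...,0]-.4635,W[...,1]-.28)<.02)&(W[...,2]>.055)&(W[...,2]<.08);print(W[m].mean(0),m.sum())
```

```text
[0.46197819 0.27871979 0.06550986] 36
```

View pics/k_crop.png

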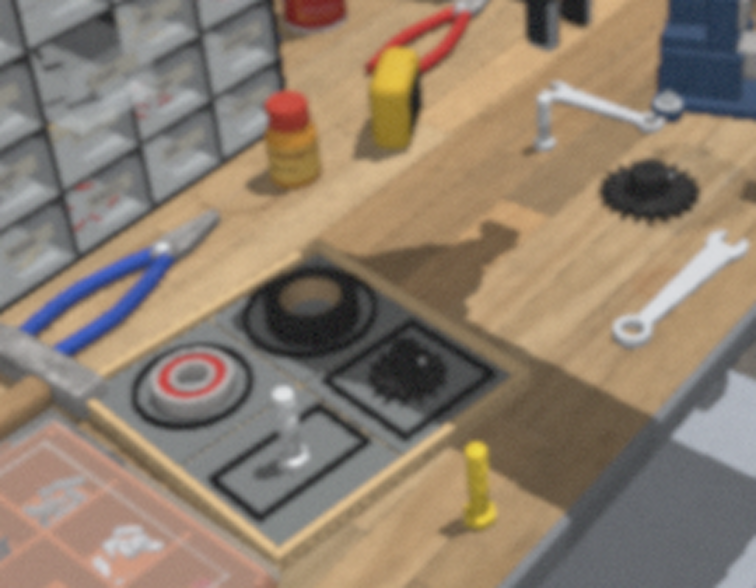

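The bolt stands in the narrow dish (crop (290,430)) and the other three parts are in their dishes. The large gear (650,190) and short bolt (545,120) haven't been touched, so I'm handing in.

```bash
python3 -c "
from workcell import job
print(job.hand_in())"
```

```text
the job is handed in; nothing more can be done
None
```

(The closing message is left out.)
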